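Open the pressurised oil filler of the load frame's power pack

ROBOT

A 6-joint arm with a two-finger parallel gripper is mounted at the origin on the work surface. World frame = base frame: x ahead of the robot, y to its left, z up, the work surface at z = 0. Lengths are in m, angles in degrees, forces in N, time in s.
With the tool pointing down it reaches from about 0.25 to 0.725 m from the base axis. Payload 9.7 kg.
Tool frame: the origin (TCP) lies midway between the tips of the shut fingers; the grasp point (between the pads) lies 19 mm behind it; z points along the fingers, y is the line along which they close (so a half turn about z gives the same grasp; the last joint's range is limited). The gripper opens to 85 mm and grips with 20 to 120 N. Pads are 22 mm wide; open, the fingers measure 114 mm over their backs; the gripper's body (76 mm by 85 mm) begins 54 mm behind the grasp point. The pads swing forward as they close: fully open they stand 13 mm farther back than shut.
Start: joints at [-68.067, 4.979, 10.078, 95.1, 0, 90], TCP at [0.205, -0.51, 0.231] pointing down, gripper open.
Joint ranges: [-179.16, 179.16], [-48.56, 103.87], [-65.8, 70.77], [-126.05, 130.52], [-82.76, 87.17], [-180, 180]. Speed limits (degrees/s): [127.2, 127.2, 147.25, 180, 180, 180].

INTERFACE

Orientations are given as [roll, pitch, yaw] about the fixed x, y, z axes, in that order (R = Rz(yaw) Ry(pitch) Rx(roll)).
In Python, from workcell import * gives the robot as it stands.
- The arm moves only by the tool servo_tool, never from a script. Its argument "moves" is a list of rows, each a list of 4 numbers: the shift along the world's x, y, z in parts of the range, where 1.0 means 50 cm, then the turn about the world's z in a scale on which 1.0 is 2 pi rad. A call has 1 to 20 rows; each row is the pose to reach, as a shift and turn from the pose commanded when the call began; what a row does not reach only later rows make up. A row lasts 1/12 s, in which the tool goes at most 41.7 mm and 7.16 degrees, less where a joint would pass 70% of its speed; a pose out of reach is approached as far as the arm can. Shift and turn numbers lie between -1 and 1, and a call with a number outside is refused. A call with a gripper value outside its range is refused whole. "claw" is the closure, from 0 (fully open) to 1 (shut), set as the call begins (left out, the last holds). The fingers move at their own pace and stop on an object; "force" is the grip in N (left out, the last holds). Time passes only in rows, so rows that repeat a pose let the fingers close. It gives the time, the measured TCP pose, the force, the opening and the grip force at its end, in the units of the state.
- get_obs(): the state, without advancing time (a new reading comes with each control period).
- camera(name): name is "scene" or "top" or "wrist"; returns the picture (400x640x3 uint8, red, green, blue); there is no depth.
- get_calibration(name): a dict with "fx", "fy", "cx", "cy" (pixels), "rvec" (rotation vector, rad) and "tvec" (3), from world to camera coordinates, as OpenCV has them; the wrist camera has in their place "tool_from_camera" (4x4, takes a point from camera to tool coordinates, whose origin is the TCP and whose axes are the flange's). Camera axes: x right, y down, z forward; pixel columns grow to the right and rows downward; lengths in m; the calibration is good to about 2 mm. A picture is of the moment at which its call begins: read the wrist's pose just before it. get_calibration takes no time and is no camera call.
- job_done(): hands the job in; it is judged then, once.
The state is a dict: "time": time; "q": joint angles; "qd": joint speeds; "joint_efforts": joint torques, N m; "ee_pos": TCP position; "tcp_rot": TCP orientation; "wrist_force": force on the tool from outside, world axes, zero at the start; "torque": the same for the moment, N m; "opening": finger opening in m; "grasp_force": force on a finger pad.
Only numpy, scipy, OpenCV 4.12 (cv2) and the standard library are available. Lean on these libraries where they do the work, as an engineer would, in place of code of your own. Each camera call takes 0.05 s, during which the arm holds its last target. There are 200 camera calls.

TASK

Open the oil filler of the blue hydraulic power pack for topping up: first raise the red vent lever on the black filler cap fully upright to bleed off the pressure, then press the cap down against its spring, unscrew it anticlockwise until it comes free and lift it off. Lower the cap, right way up, into the middle of the shallow steel parts tray and let go of it there. Use a light hand: never force the cap against its stops, its thread or the side of the neck, do not drop it, and leave everything else on the counter where it is.

Things in the scene. Friction and masses are not known exactly. Their poses are not given: they have to be found in the camera images.
- power_pack: Blue oil tank, 200 (x) x 280 (y) x 120 mm high, fixed. Origin: centre of its underside; z up. On top: a grey motor on the +y half (84 mm high), a valve block and gauge (94 mm high, over 85 mm from the neck's axis) at the +x side, and the upright filler neck with its axis at x = -30, y = -75 mm.
- filler_neck (a point): Point on the neck's axis under the cap, 174 mm above the counter; axes as the power pack. The neck is a 37 mm tube, about 50 mm tall, with a two-start cam thread outside and a sprung seal plate in its mouth that pushes the cap up. The locked cap is blocked in turning and lifting until it is pressed down; radial play 1.8 mm.
- filler_cap: Black round cap, ribbed skirt, 56 mm diameter, 22 mm high without lever, about 130 g, loose. Origin: centre of the skirt's open foot; z up. Locked on the neck at the start, foot 158 mm above the counter, x axis within 3 degrees of the power pack's. The skirt is free all round, its foot 38 mm above the tank: grip it across its diameter. It stays right way up when carried.
- cap_top (a point): Centre of the cap's top face, 22 mm above its foot. Pressed down it meets a spring (5 N at once, 0.45 N per mm), unlocks and 0.5 mm later bottoms on the neck's rubber-faced rim; that depth is unseen and differs, 2 to 8 mm (6 to 9 N). Press slowly till it bottoms, 8 to 10 N, and keep it down while turning anticlockwise from above; past 45 degrees it needs no push, past 75 it lifts off; stop at 150.
- vent_lever (a joint): Angle of the red vent lever on the cap: 0 flat, 1.57 upright, 1.75 its end stop. It is stiff (about 2.5 N at the tip) and stays where it is left. Its hinge axis is parallel to the cap's y axis, through x = -2, z = 26.5 mm in the cap's frame; the tip swings up and towards the cap's +x on a 28.5 mm radius. Upright it reaches 61 mm above the skirt's foot.
- vent_lever_tip (a point): Centre of the lever's tip pad: 11 mm long, 18 mm across (along the cap's y), 6 mm thick; axes: the lever's, x from tip to hinge. Flat, it lies at x = -30.5, y = 0, z = 26.5 mm in the cap's frame, and the lever's end stands 8 mm out over the rim on the -x side, with free space beneath.
- parts_tray: Shallow square steel tray with a black rubber liner, 170 x 170 mm outside, 162 mm inside, rim 16 mm high, fixed, on the left or on the right of the power pack. Origin: centre of its underside; the inner floor is 4 mm above it.
- soil_mould: Dark steel soil mould, an open cylinder of 104 mm diameter and 127 mm height on a 140 x 40 mm foot bar, on the other side of the power pack from the tray. Origin: centre of its underside. Bystander.
- oil_bottle: Yellow oil bottle with a black cap, 72 mm diameter, 210 mm high. Origin: centre of its underside. Bystander.
- funnel: Orange funnel standing on its mouth, 90 mm diameter, 100 mm high. Origin: centre of its underside. Bystander.
- hammer: Hammer with a yellow handle, 260 mm long, lying on the counter along its x axis. Origin: its middle, on the counter. Bystander.
- spanner: Steel spanner, 180 mm long, lying flat along its x axis. Origin: its middle, on the counter. Bystander.
- tin_a: Round aluminium moisture tin, 64 mm diameter, 46 mm high. Origin: centre of its underside. Bystander.
- tin_b: Round aluminium moisture tin, as the other. Bystander.
Not all that is in view belongs to the job. There is more than one size of the parts_tray; the one meant has the size given above.

How it is judged:
By the outcome, as a careful person would: the job done as asked, in the order asked, and still so for the second after the job is handed in, with the robot touching nothing.
It also fails if it takes over 72 s, if anything falls off the work surface, if the arm or the gripper's body presses on something with over 40 N, if the wrist force passes 120 N, or if a joint passes its speed limit or range.

## Working session

There is one attempt and no reset: what is moved stays moved. The work goes in short steps, Python scripts to look and compute and a tool call to move; the robot and the scene stay as the last step left them, time stands still between calls to the robot, and variables do not carry over. Pictures are saved under pics/ and viewed, at most 13 in all, crops included, and the job is handed in when it is done.

Besides the shell and the picture viewer there is one more tool, called by a JSON object that holds its "name" and its "arguments". servo_tool: Moves the arm, as the interface text tells. Its arguments: {"type":"object","properties":{"moves":{"type":"array","items":{"type":"array","items":{"type":"number"}}},"claw":{"type":"number"},"force":{"type":"number"}},"required":["moves"]}

```bash
mkdir -p pics; ls; python3 - <<'E'
from workcell import *
import cv2,numpy as np
for n in("scene","top"):
    cv2.imwrite(f"pics/{n}0.png",camera(n)[:,:,::-1]); c=get_calibration(n); print(n,c)
o=get_obs();print(o)
print(get_calibration("wrist"))
E
```

```text
pics
scene {'fx': 369.032844011892, 'fy': 369.032844011892, 'cx': 320.1885023005521, 'cy': 200.71855839240027, 'rvec': array([ 2.04787153,  1.55337044, -0.52399959]), 'tvec': array([-0.16107998, -0.31642927,  1.76970868])}
top {'fx': 460.32631151097615, 'fy': 460.32631151097615, 'cx': 321.9203430880354, 'cy': 201.94293146306205, 'rvec': array([ 2.17803509, -2.12093781,  0.14957088]), 'tvec': array([0.01163551, 0.53037117, 1.54545501])}
{'time': 0.1, 'q': array([-6.80663217e+01,  5.00871305e+00,  1.00387391e+01,  9.51023955e+01,
       -1.87317977e-04,  9.00014676e+01]), 'qd': array([-0.03094913, -0.06828375,  0.10643002,  0.04372447,  0.05669844,
       -0.02124455]), 'joint_efforts': array([ 1.13090788e-03, -5.21559548e+01,  4.65653658e+01,  1.59334496e-02,
        3.46100842e-05,  1.04231657e-05]), 'ee_pos': array([ 0.20535732, -0.50997849,  0.23064437]), 'tcp_rot': array([-1.79927630e+02,  1.89171544e-04,  2.19322109e+01]), 'wrist_force': array([-0.87912416,  0.49588145, -1.01078324]), 'torque': array([ 0.02543645,  0.02510993, -0.03004695]), 'grasp_force': 0.0, 'opening': 0.0850998088324266}
{'fx': 334.4633029419662, 'fy': 334.4633029419662, 'cx': 315.9487868028385, 'cy': 196.46997505156057, 'tool_from_camera': array([[ 5.37139716e-04, -9.48990071e-01, -3.15305498e-01,
         8.30091410e-02],
       [ 9.99999684e-01,  3.24704355e-04,  7.26274481e-04,
        -1.05642832e-03],
       [-5.86846203e-04, -3.15305789e-01,  9.48989945e-01,
        -1.42402573e-01],
       [ 0.00000000e+00,  0.00000000e+00,  0.00000000e+00,
         1.00000000e+00]])}
```

View pics/scene0.png

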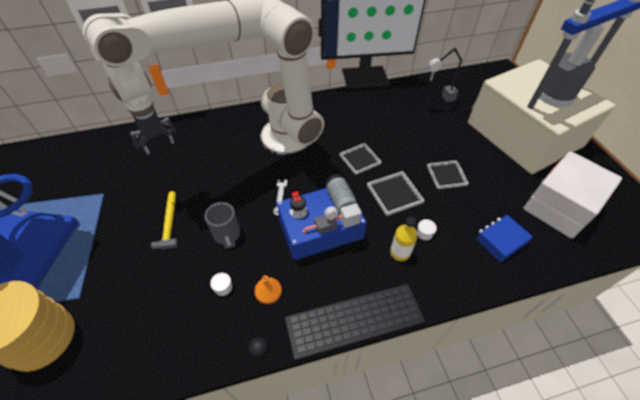

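View pics/top0.png

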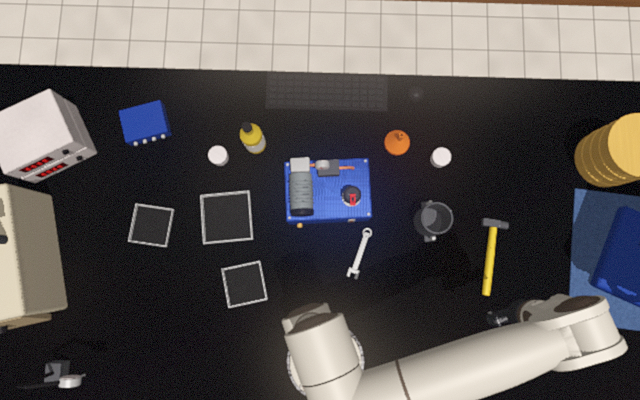

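The top view shows the power pack at about (328,190) with the cap and its red lever at (352,196). Three trays are in view: (227,217), (151,225) and (244,284). The mould is at (434,218). Next I measure the trays and the pack.

```bash
cat > h.py <<'E'
import numpy as np,cv2
from workcell import *
from scipy.spatial.transform import Rotation as Ro
def cam(n,o=None):
    c=get_calibration(n)
    K=np.array([[c['fx'],0,c['cx']],[0,c['fy'],c['cy']],[0,0,1]])
    if n=='wrist':
        T=np.array(c['tool_from_camera']); R=Ro.from_euler('xyz',o['tcp_rot'],degrees=True).as_matrix()
        return K,R@T[:3,:3],R@T[:3,3]+o['ee_pos']
    R=cv2.Rodrigues(np.array(c['rvec']))[0]
    return K,R.T,-R.T@np.array(c['tvec'])
def ray(C,p): return C[2],C[1]@np.linalg.inv(C[0])@np.array([p[0],p[1],1.])
def onz(C,p,z):
    o,d=ray(C,p); return o+d*(z-o[2])/d[2]
def tri(Cs,ps):
    A=np.zeros((3,3));b=np.zeros(3)
    rs=[ray(C,p) for C,p in zip(Cs,ps)]
    for o,d in rs:
        d=d/np.linalg.norm(d);P=np.eye(3)-np.outer(d,d);A+=P;b+=P@o
    x=np.linalg.solve(A,b)
    return x,[np.linalg.norm(np.cross(x-o,d/np.linalg.norm(d)))*1e3 for o,d in rs]
def proj(C,X):
    v=C[0]@C[1].T@(np.array(X)-C[2]); return v[:2]/v[2]
def big(m):
    cs,_=cv2.findContours(m.astype(np.uint8),cv2.RETR_EXTERNAL,cv2.CHAIN_APPROX_NONE)
    return sorted(cs,key=cv2.contourArea,reverse=True)
E
python3 - <<'E'
from h import *
np.set_printoptions(precision=4,suppress=True)
C=cam('top');S=cam('scene')
t=cv2.imread('pics/top0.png');s=cv2.imread('pics/scene0.png')
hv=cv2.cvtColor(t,cv2.COLOR_BGR2HSV)
g=(hv[...,2]>90)&(hv[...,1]<80)
m=g.copy();m[:,:110]=0;m[:170]=0;m[:,285:]=0;m[320:]=0
for c in big(m)[:4]:
    if cv2.contourArea(c)<500: continue
    P=np.array([onz(C,p[0],.016)[:2] for p in c],np.float32)
    print('tray',cv2.minAreaRect(c)[0],cv2.minAreaRect(P))
b=(hv[...,0]>100)&(hv[...,0]<130)&(hv[...,1]>120)&(hv[...,2]>60);b[:,:270]=0;b[:,390:]=0
c=big(b)[0];P=np.array([onz(C,p[0],.12)[:2] for p in c],np.float32);r=cv2.minAreaRect(P);print('pack',r,cv2.boundingRect(c))
def red(im):
    h=cv2.cvtColor(im,cv2.COLOR_BGR2HSV);return ((h[...,0]<8)|(h[...,0]>172))&(h[...,1]>150)&(h[...,2]>90)
rt=red(t);rt[:, :335]=0;rt[:,370:]=0;rt[:175]=0;rt[215:]=0
print('red',[ (c.reshape(-1,2).mean(0),cv2.boundingRect(c)) for c in big(rt)[:2]])
rs=red(s);rs[:185]=0;rs[220:]=0;rs[:,:280]=0;rs[:,:]&=True;rs[:,312:]=0
print('redS',[ (c.reshape(-1,2).mean(0),cv2.boundingRect(c)) for c in big(rs)[:2]])
cv2.imwrite('pics/c1.png',np.vstack([cv2.resize(t[160:260,190:390],None,fx=4,fy=4,interpolation=2)[:, :800],cv2.resize(s[180:230,270:370],None,fx=4,fy=4,interpolation=2).repeat(2,1)]))
E
```

```text
tray (225.75413513183594, 216.7950897216797) ((0.472589910030365, 0.3569062650203705), (0.1752983182668686, 0.17552897334098816), 6.983155727386475)
tray (243.67308044433594, 283.8653869628906) ((0.24490360915660858, 0.28334859013557434), (0.1377330869436264, 0.13768534362316132), 13.56961727142334)
tray (150.4337921142578, 224.75271606445312) ((0.43742799758911133, 0.6156012415885925), (0.13855499029159546, 0.13654445111751556), 82.98318481445312)
pack ((0.5559852123260498, 0.008306816220283508), (0.21282906830310822, 0.2825058698654175), 4.254157066345215) (284, 157, 89, 68)
red [(array([352.2222, 198.8148]), (350, 194, 6, 11))]
redS [(array([295.6154, 195.5769]), (291, 191, 9, 11))]
```

View pics/c1.png

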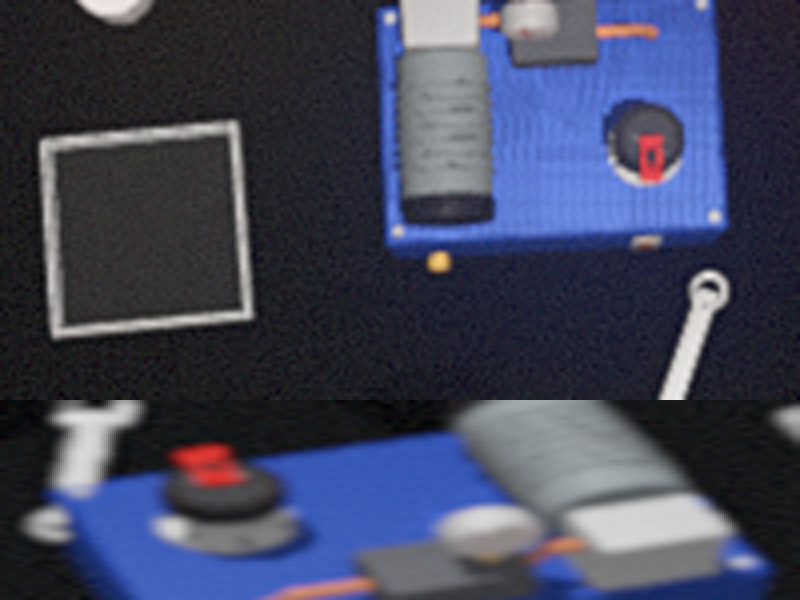

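Tray candidates are (226,217) at about 175 mm, (244,284) at about 138 mm and (150,225) at about 138 mm. Only (226,217) fits 170 mm, and the crop confirms it: it lies beside the pack, opposite the mould. The crop also shows the cap at top-view (351,195), with the red lever pointing towards the robot.

```bash
python3 - <<'E'
from h import *
np.set_printoptions(precision=4,suppress=True)
C=cam('top');S=cam('scene')
print(tri([C,S],[(352.7,199),(295.5,195.5)]), onz(C,(351.5,194.5),.18))
a=onz(C,(287,221),.12);b=onz(C,(371.5,217),.12);c=onz(C,(369,157.5),.12);d=onz(C,(284.5,161.5),.12);print(a,b,c,d)
E
```

```text
(array([ 0.5204, -0.0698,  0.1891]), [np.float64(0.06953345050048314), np.float64(0.06953345050051431)]) [ 0.5359 -0.0665  0.18  ]
[0.453  0.1369 0.12  ] [ 0.4733 -0.1363  0.12  ] [ 0.6704 -0.1258  0.12  ] [0.6495 0.1524 0.12  ]
```

Careful with the scale: shifts go in shares of 50 cm and turns go in shares of 2 pi rad. That gives: 44 cm / 50 = 0.88, 42 cm / 50 = 0.84, -0.31 rad / 6.2832 = -0.0493.

{"name": "servo_tool", "arguments": {"moves": [[0, 0, 0.08, 0], [0, 0.02, 0.16, 0], [0.04, 0.08, 0.24, -0.008], [0.1, 0.16, 0.26, -0.0159], [0.16, 0.24, 0.26, -0.0239], [0.22, 0.32, 0.26, -0.0318], [0.28, 0.38, 0.26, -0.0398], [0.34, 0.46, 0.26, -0.0477], [0.4, 0.54, 0.26, -0.0493], [0.46, 0.62, 0.26, -0.0493], [0.52, 0.7, 0.26, -0.0493], [0.58, 0.78, 0.26, -0.0493], [0.62, 0.84, 0.26, -0.0493], [0.64, 0.88, 0.26, -0.0493], [0.64, 0.88, 0.26, -0.0493], [0.64, 0.88, 0.26, -0.0493], [0.64, 0.88, 0.26, -0.0493]]}}

```text
time: 1.52
ee_pos: [0.5267, -0.0677, 0.3599]
tcp_rot: [-180.0, 0.1, 4.4]
wrist_force: [0.3, -0.0, -0.3]
opening: 0.0855
grasp_force: 0.0
```

```bash
python3 - <<'E'
from h import *
np.set_printoptions(precision=4,suppress=True)
import pickle
o=get_obs();im=camera('wrist')[:,:,::-1];cv2.imwrite('pics/w1.png',im);pickle.dump(o,open('w1.pkl','wb'));print(o['ee_pos'],o['tcp_rot'],o['q'],o['wrist_force'],o['time'])
E
```

```text
[ 0.5267 -0.0677  0.3599] [-179.9572    0.1178    4.4009] [ -7.3341   7.8775  28.0866 110.333    0.0179 168.265 ] [ 0.2763 -0.0296 -0.3021] 1.5167
```

View pics/w1.png

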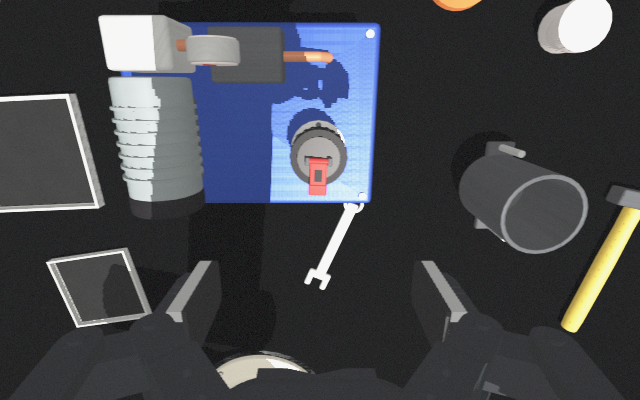

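The wrist view shows the cap at about (319,155) and the red lever running from its hinge at about (318,160) to its tip end at (317,195), pointing towards the robot. I'll take a second, closer view from another place.

Scaled: -7 cm / 50 = -0.14, -6 cm / 50 = -0.12.

{"name": "servo_tool", "arguments": {"moves": [[-0.02, 0.02, -0.04, 0], [-0.04, 0.04, -0.08, 0], [-0.06, 0.06, -0.12, 0], [-0.06, 0.06, -0.14, 0], [-0.06, 0.06, -0.14, 0], [-0.06, 0.06, -0.14, 0], [-0.06, 0.06, -0.14, 0]]}}

```text
time: 2.15
ee_pos: [0.4954, -0.0412, 0.2924]
tcp_rot: [180.0, -0.1, 4.1]
wrist_force: [1.5, 0.7, 1.2]
opening: 0.0856
grasp_force: 0.0
```

```bash
cat > m.py <<'E'
from h import *
np.set_printoptions(precision=4,suppress=True)
import pickle
def red(im):
    h=cv2.cvtColor(im,cv2.COLOR_BGR2HSV);return ((h[...,0]<10)|(h[...,0]>170))&(h[...,1]>110)&(h[...,2]>90)
def meas(k):
    o=pickle.load(open(f'w{k}.pkl','rb'));im=cv2.imread(f'pics/w{k}.png');C=cam('wrist',o)
    m=red(im);m[:, :230]=0;m[:,480:]=0;m[:60]=0;m[330:]=0
    c=big(m)[0];r=cv2.minAreaRect(c);b=cv2.boxPoints(r);b=b[np.argsort(b[:,1])]
    return o,im,C,c,b
E
python3 - <<'E'
from m import *
o=get_obs();im=camera('wrist')[:,:,::-1];cv2.imwrite('pics/w2.png',im);pickle.dump(o,open('w2.pkl','wb'));print(o['ee_pos'],o['tcp_rot'],o['time'])
Cs=[];E=[]
for k in(1,2):
    o,im,C,c,b=meas(k);print(b.round(1).tolist(),cv2.contourArea(c));Cs.append(C)
    bb=b[2:][np.argsort(b[2:,0])];E.append(bb)
    for z in(.18,.1845,.1875):print(z,[onz(C,p,z) for p in bb])
for i in(0,1): print(tri(Cs,[E[0][i],E[1][i]]))
im=cv2.imread('pics/w2.png');cv2.imwrite('pics/w2c.png',cv2.resize(im[100:300,240:480],None,fx=3,fy=3,interpolation=2))
E
```

```text
[ 0.4954 -0.0412  0.2924] [179.9789  -0.0724   4.0935] 2.15
[[309.0, 158.0], [327.0, 158.0], [327.0, 194.0], [309.0, 194.0]] 576.5
0.18 [array([ 0.5039, -0.0609,  0.18  ]), array([ 0.5053, -0.079 ,  0.18  ])]
0.1845 [array([ 0.5054, -0.0609,  0.1845]), array([ 0.5068, -0.0788,  0.1845])]
0.1875 [array([ 0.5064, -0.0608,  0.1875]), array([ 0.5077, -0.0786,  0.1875])]
[[345.1000061035156, 137.6999969482422], [369.29998779296875, 139.0], [342.5, 184.0], [366.70001220703125, 185.3000030517578]] 449.0
0.18 [array([ 0.5054, -0.0602,  0.18  ]), array([ 0.5056, -0.0795,  0.18  ])]
0.1845 [array([ 0.5066, -0.0597,  0.1845]), array([ 0.5069, -0.0787,  0.1845])]
0.1875 [array([ 0.5075, -0.0594,  0.1875]), array([ 0.5078, -0.0781,  0.1875])]
(array([ 0.5044, -0.0606,  0.1793]), [np.float64(0.7690039157802779), np.float64(0.7690039157804744)])
(array([ 0.5067, -0.0788,  0.1839]), [np.float64(0.07963843862776471), np.float64(0.07963843862780894)])
```

View pics/w2c.png

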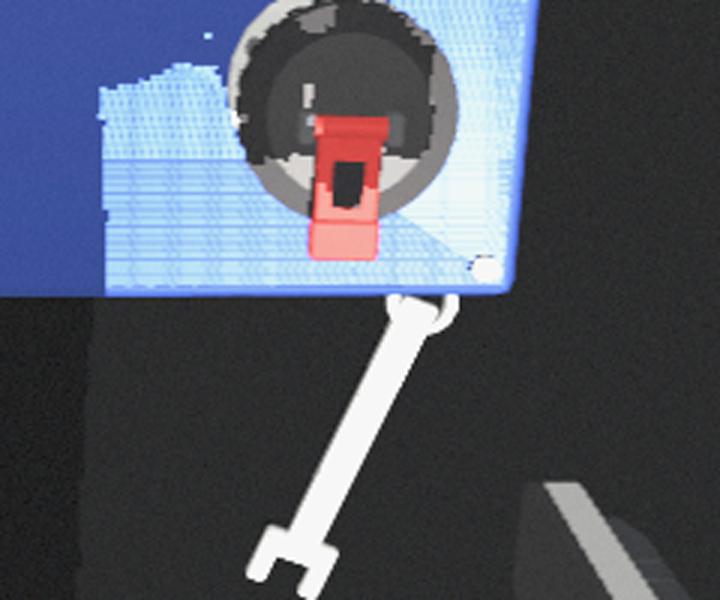

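The crop shows the cap's outline spanning about x 232–458 with its lower edge at y≈222, and the lever tip end at (343,259). That is enough to compute the cap centre.

```bash
python3 - <<'E'
from m import *
o,im,C,c,b=meas(2)
f=lambda x,y:(240+x/3-.33,100+y/3-.33)
for p in [(458,108),(232,108),(343,222)]:
    print(p,onz(C,f(*p),.18),onz(C,f(*p),.17))
for p in [(310,259),(377,259),(343,220),(317,118),(388,118)]:
    print(p,onz(C,f(*p),.1875))
# pack near top edge / right edge
p1,p2,p3=[onz(C,f(*p),.12) for p in [(108,293),(508,292),(537,5)]];print(p1,p2,p3)
Rz=np.arctan2(p1[1]-p2[1],p1[0]-p2[0]);print('yaw',np.degrees(Rz)-90,np.degrees(np.arctan2(p3[1]-p2[1],p3[0]-p2[0])))
E
```

```text
(458, 108) [ 0.546  -0.0941  0.18  ] [ 0.5447 -0.0965  0.17  ]
(232, 108) [ 0.5419 -0.0372  0.18  ] [ 0.5405 -0.0374  0.17  ]
(343, 222) [ 0.5144 -0.0684  0.18  ] [ 0.5119 -0.0697  0.17  ]
(310, 259) [ 0.5059 -0.06    0.1875]
(377, 259) [ 0.5071 -0.0771  0.1875]
(343, 220) [ 0.5168 -0.0673  0.1875]
(317, 118) [ 0.542  -0.0582  0.1875]
(388, 118) [ 0.5432 -0.0756  0.1875]
[ 0.4699 -0.0016  0.12  ] [ 0.4797 -0.1335  0.12  ] [ 0.5709 -0.1277  0.12  ]
yaw 4.263794373033221 3.6354651547736077
```

{"name": "servo_tool", "arguments": {"moves": [[0.006, -0.024, 0, 0], [0.014, -0.058, -0.02, 0], [0.014, -0.058, -0.06, 0], [0.014, -0.058, -0.1, 0], [0.014, -0.058, -0.14, 0], [0.014, -0.058, -0.18, 0], [0.014, -0.058, -0.21, 0], [0.014, -0.058, -0.23, 0], [0.014, -0.058, -0.238, 0], [0.014, -0.058, -0.238, 0], [0.014, -0.058, -0.238, 0]]}}

```text
time: 3.12
ee_pos: [0.5028, -0.0695, 0.1732]
tcp_rot: [180.0, -0.1, 4.2]
wrist_force: [0.9, 1.3, -0.6]
opening: 0.0855
grasp_force: 0.0
```

{"name": "servo_tool", "arguments": {"moves": [[0, 0, 0, 0], [0, 0, 0, 0], [0, 0, 0, 0], [0, 0, 0, 0], [0, 0, 0, 0], [0, 0, 0, 0], [0, 0, 0, 0], [0, 0, 0, 0], [0, 0, 0, 0], [0, 0, 0, 0], [0, 0, 0, 0], [0, 0, 0, 0]], "claw": 0.72, "force": 20}}

```text
time: 4.12
ee_pos: [0.5024, -0.0692, 0.1723]
tcp_rot: [-180.0, 0.0, 4.2]
wrist_force: [0.1, -0.2, -0.2]
opening: 0.0238
grasp_force: 0.0
```

```bash
python3 - <<'E'
from m import *
o=get_obs();im=camera('wrist')[:,:,::-1];cv2.imwrite('pics/w3.png',im);pickle.dump(o,open('w3.pkl','wb'));print(o['ee_pos'],o['tcp_rot'],o['time'],o['opening'],o['wrist_force'])
cv2.imwrite('pics/w3c.png',cv2.resize(im[100:400,160:480],None,fx=2,fy=2,interpolation=2))
E
```

```text
[ 0.5024 -0.0692  0.1723] [-179.9988    0.001     4.1684] 4.1167 0.023786162635349134 [ 0.0547 -0.1597 -0.1544]
```

View pics/w3c.png

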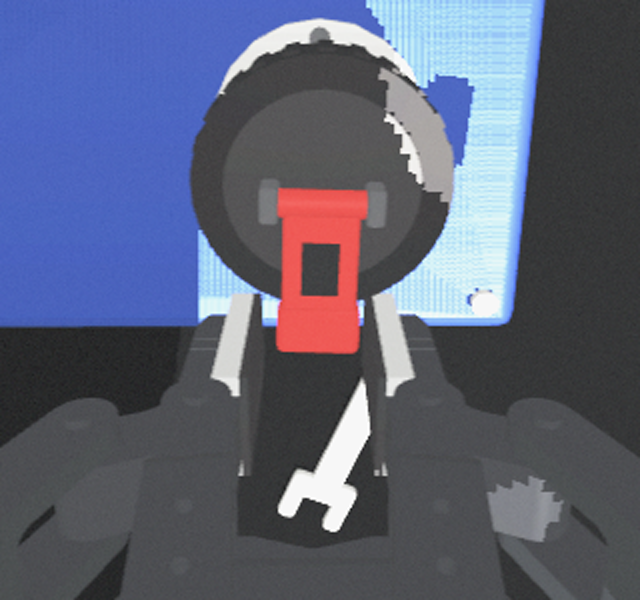

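The crop shows the lever tip (x 277–360, centre 318) between the fingers, whose middle is near 316. The lever is turned about 2° clockwise relative to the tool. I'll trim the pose and close lightly.

Scaled: -0.04 cm / 50 = -0.0008, -0.03 rad / 6.2832 = -0.0048.

{"name": "servo_tool", "arguments": {"moves": [[0, -0.0008, 0, -0.0048], [0, -0.0008, 0, -0.0048], [0, -0.0008, 0, -0.0048], [0, -0.0008, 0, -0.0048]]}}

```text
time: 4.5
ee_pos: [0.5024, -0.0696, 0.1723]
tcp_rot: [-180.0, -0.0, 2.5]
wrist_force: [0.1, 0.4, 0.4]
opening: 0.0239
grasp_force: 0.0
```

{"name": "servo_tool", "arguments": {"moves": [[0, 0, 0, 0], [0, 0, 0, 0], [0, 0, 0, 0], [0, 0, 0, 0], [0, 0, 0, 0], [0, 0, 0, 0]], "claw": 0.82, "force": 20}}

```text
time: 5.0
ee_pos: [0.5024, -0.0696, 0.1723]
tcp_rot: [180.0, -0.0, 2.5]
wrist_force: [-1.1, -0.0, 1.6]
opening: 0.0169
grasp_force: 19.5
```

Scaled: 2.11 cm / 50 = 0.0422, 1.75 cm / 50 = 0.035.

{"name": "servo_tool", "arguments": {"moves": [[0.0002, 0, 0.0046, 0], [0.0006, 0, 0.0092, 0], [0.0016, 0, 0.0138, 0], [0.0028, 0.0002, 0.0184, 0], [0.0044, 0.0002, 0.0228, 0], [0.0062, 0.0002, 0.027, 0], [0.0084, 0.0004, 0.031, 0], [0.0108, 0.0004, 0.035, 0], [0.0136, 0.0006, 0.0386, 0], [0.0166, 0.0006, 0.0422, 0]]}}

```text
time: 5.83
ee_pos: [0.5105, -0.0693, 0.1935]
tcp_rot: [-180.0, 0.0, 2.5]
wrist_force: [-3.9, -0.9, -4.3]
opening: 0.0172
grasp_force: 20.2
```

Scaled: 2.3 cm / 50 = 0.046, 2.05 cm / 50 = 0.041.

{"name": "servo_tool", "arguments": {"moves": [[0.0034, 0.0002, 0.0032, 0], [0.0068, 0.0002, 0.0064, 0], [0.0106, 0.0004, 0.009, 0], [0.0146, 0.0006, 0.0116, 0], [0.0188, 0.0008, 0.0136, 0], [0.023, 0.001, 0.0156, 0], [0.0274, 0.0012, 0.017, 0], [0.0318, 0.0012, 0.0182, 0], [0.0364, 0.0014, 0.019, 0], [0.041, 0.0016, 0.0196, 0], [0.046, 0.0018, 0.0198, 0], [0.046, 0.0018, 0.0198, 0], [0.046, 0.0018, 0.0198, 0]]}}

```text
time: 6.92
ee_pos: [0.5338, -0.0683, 0.2042]
tcp_rot: [180.0, -0.0, 2.5]
wrist_force: [-6.3, -0.3, 0.7]
opening: 0.0169
grasp_force: 19.6
```

```bash
python3 - <<'E'
from m import *
o=get_obs();print(o['ee_pos'],o['wrist_force'],o['opening'],o['grasp_force'],o['time'])
im=camera('wrist')[:,:,::-1];s=camera('scene')[:,:,::-1];cv2.imwrite('pics/w4.png',im);cv2.imwrite('pics/s4.png',s);pickle.dump(o,open('w4.pkl','wb'))
cv2.imwrite('pics/c4.png',np.hstack([cv2.resize(im[100:400,160:480],None,fx=1.3,fy=1.3),cv2.resize(s[150:240,255:345],(390,390),interpolation=2)]))
E
```

```text
[ 0.5338 -0.0683  0.2042] [-6.3272 -0.3445  0.7286] 0.016919548638975483 19.573824405670166 6.9167
```

View pics/c4.png

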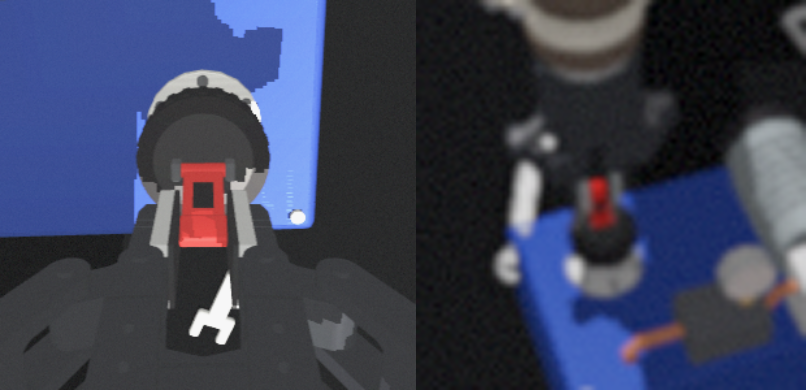

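The wrist crop shows the lever standing up between the pads with its cap pushed back. The scene crop shows the red lever upright above the cap. I'll release it and check its angle.

{"name": "servo_tool", "arguments": {"moves": [[0, 0, 0, 0], [0, 0, 0, 0], [0, 0, 0, 0], [0, 0, 0, 0], [0, 0, 0, 0], [0, 0, 0, 0]], "claw": 0.6}}

```text
time: 7.52
ee_pos: [0.5339, -0.0684, 0.2034]
tcp_rot: [180.0, -0.0, 2.5]
wrist_force: [-0.3, 0.1, 0.3]
opening: 0.0342
grasp_force: 0.0
```

Scaled: 10 cm / 50 = 0.2, 9 cm / 50 = 0.18.

{"name": "servo_tool", "arguments": {"moves": [[0, 0, 0.04, 0], [0, 0, 0.08, 0], [-0.01, 0, 0.14, 0], [-0.04, 0, 0.18, 0], [-0.04, 0, 0.2, 0], [-0.04, 0, 0.2, 0], [-0.04, 0, 0.2, 0], [-0.04, 0, 0.2, 0]], "claw": 0}}

```text
time: 8.18
ee_pos: [0.5138, -0.0684, 0.302]
tcp_rot: [-180.0, 0.1, 2.5]
wrist_force: [-0.2, -0.9, -0.7]
opening: 0.0857
grasp_force: 0.0
```

```bash
python3 - <<'E'
from m import *
o=get_obs();print(o['ee_pos'],o['tcp_rot'],o['wrist_force'],o['opening'],o['time'])
im=camera('wrist')[:,:,::-1];cv2.imwrite('pics/w5.png',im);pickle.dump(o,open('w5.pkl','wb'))
t=camera('top')[:,:,::-1];cv2.imwrite('pics/t5.png',t)
o,im,C,c,b=meas(5);print(b,cv2.boundingRect(c))
# predicted tip top-edge pixels for several angles
u=np.array([np.cos(.045),np.sin(.045),0]);v=np.array([-u[1],u[0],0])
cap=np.array([.5427,-.0665,.158])
for th in(1.4,1.5,1.57,1.65,1.75):
    H=cap+u*-.002+[0,0,.0265]
    a=-u*np.cos(th)+np.array([0,0,np.sin(th)])
    n=u*np.sin(th)+np.array([0,0,np.cos(th)])
    print(th,[proj(C,H+a*.034+n*s+v*w).round(1) for s in(-.003,.003) for w in(.009,-.009)],proj(C,H))
cv2.imwrite('pics/c5.png',cv2.resize(im[80:280,220:460],None,fx=3,fy=3,interpolation=2))
E
```

```text
[ 0.5138 -0.0684  0.302 ] [-179.9841    0.077     2.454 ] [-0.1546 -0.8916 -0.7083] 0.08567452518622277 8.1833
[[305. 155.]
 [329. 155.]
 [329. 191.]
 [305. 191.]] (305, 155, 25, 37)
1.4 [array([304.5, 181.5]), array([330. , 181.5]), array([304.3, 173.8]), array([330.2, 173.7])] [317.0768 159.4268]
1.5 [array([304.4, 177.2]), array([330.1, 177.2]), array([304.2, 169. ]), array([330.2, 169. ])] [317.0768 159.4268]
1.57 [array([304.3, 174. ]), array([330.2, 174. ]), array([304.2, 165.6]), array([330.3, 165.6])] [317.0768 159.4268]
1.65 [array([304.2, 170.3]), array([330.2, 170.2]), array([304.2, 161.7]), array([330.3, 161.6])] [317.0768 159.4268]
1.75 [array([304.2, 165.4]), array([330.3, 165.4]), array([304.1, 156.7]), array([330.3, 156.6])] [317.0768 159.4268]
```

View pics/c5.png

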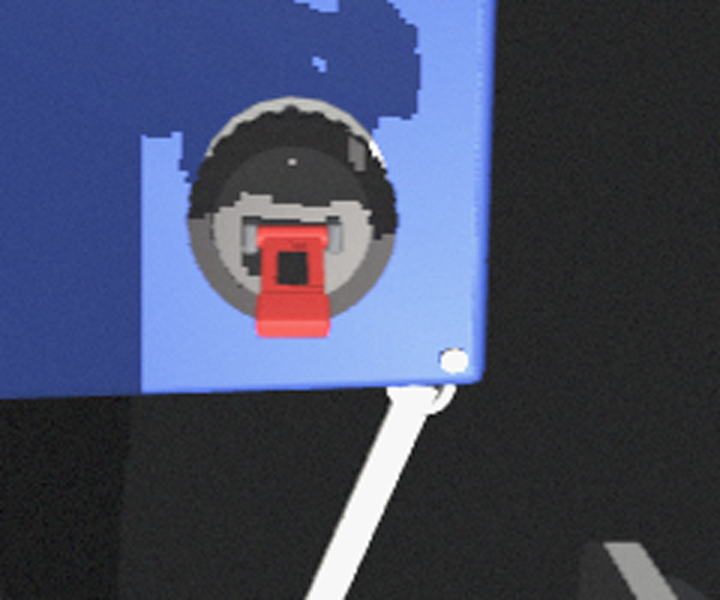

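The crop shows the lever only partly raised. Its tip end is at image row 191 and upright would be 174, so it stands at about 1.15 rad because it slipped in the pads. I'll push it the rest of the way with the shut fingers from the robot's side.

Scaled: -9.9 cm / 50 = -0.198, -2.5 cm / 50 = -0.05.

{"name": "servo_tool", "arguments": {"moves": [[-0.014, 0.0006, 0, 0], [-0.014, 0.0006, 0, 0], [-0.014, 0.0006, -0.02, 0], [-0.014, 0.0006, -0.05, 0], [-0.014, 0.0006, -0.08, 0], [-0.014, 0.0006, -0.11, 0], [-0.014, 0.0006, -0.14, 0], [-0.014, 0.0006, -0.17, 0], [-0.014, 0.0006, -0.19, 0], [-0.014, 0.0006, -0.198, 0], [-0.014, 0.0006, -0.198, 0], [-0.014, 0.0006, -0.198, 0], [-0.014, 0.0006, -0.198, 0]], "claw": 1}}

```text
time: 9.37
ee_pos: [0.5071, -0.0681, 0.2052]
tcp_rot: [180.0, -0.1, 2.5]
wrist_force: [-0.2, -0.5, -0.2]
opening: -0.0003
grasp_force: 0.0
```

Scaled: 0.8 cm / 50 = 0.016, 0.6 cm / 50 = 0.012.

{"name": "servo_tool", "arguments": {"moves": [[0.004, 0.0002, 0, 0], [0.008, 0.0004, 0, 0], [0.012, 0.0006, 0, 0], [0.016, 0.0006, 0, 0], [0.016, 0.0006, 0, 0]]}}

```text
time: 9.78
ee_pos: [0.5149, -0.0678, 0.2045]
tcp_rot: [180.0, 0.0, 2.5]
wrist_force: [-2.7, 1.3, 3.4]
opening: 0.0
grasp_force: 2.0
```

Scaled: 0.6 cm / 50 = 0.012, 0.45 cm / 50 = 0.009.

{"name": "servo_tool", "arguments": {"moves": [[0.003, 0.0002, 0, 0], [0.006, 0.0002, 0, 0], [0.009, 0.0004, 0, 0], [0.012, 0.0004, 0, 0], [0.012, 0.0004, 0, 0]]}}

```text
time: 10.2
ee_pos: [0.5211, -0.0676, 0.2041]
tcp_rot: [-180.0, -0.0, 2.5]
wrist_force: [-3.6, -0.5, 2.6]
opening: -0.0001
grasp_force: 1.4
```

Scaled: 0.6 cm / 50 = 0.012, 0.45 cm / 50 = 0.009.

{"name": "servo_tool", "arguments": {"moves": [[0.003, 0.0002, 0, 0], [0.006, 0.0002, 0, 0], [0.009, 0.0004, 0, 0], [0.012, 0.0004, 0, 0], [0.012, 0.0004, 0, 0]]}}

```text
time: 10.62
ee_pos: [0.527, -0.0674, 0.2042]
tcp_rot: [-180.0, -0.0, 2.5]
wrist_force: [-2.3, 0.1, 1.1]
opening: 0.0
grasp_force: 1.2
```

```bash
python3 - <<'E'
from m import *
o=get_obs();print(o['ee_pos'],o['wrist_force'],o['time'])
im=camera('wrist')[:,:,::-1];cv2.imwrite('pics/w6.png',im);pickle.dump(o,open('w6.pkl','wb'))
o,im,C,c,b=meas(6);print(b)
u=np.array([np.cos(.045),np.sin(.045),0]);v=np.array([-u[1],u[0],0])
cap=np.array([.5427,-.0665,.158])
for th in(1.2,1.3,1.4,1.5,1.57,1.65,1.75):
    H=cap+u*-.002+[0,0,.0265]
    a=-u*np.cos(th)+np.array([0,0,np.sin(th)]);n=u*np.sin(th)+np.array([0,0,np.cos(th)])
    print(th,[proj(C,H+a*.034+n*s)[1].round(1) for s in(-.003,.003)],proj(C,H))
E
```

```text
[ 0.527  -0.0674  0.2042] [-2.343   0.1213  1.0646] 10.6167
[[298. 214.]
 [339. 214.]
 [339. 254.]
 [298. 254.]]
1.2 [np.float64(281.1), np.float64(272.8)] [318.3915 223.6712]
1.3 [np.float64(276.7), np.float64(267.1)] [318.3915 223.6712]
1.4 [np.float64(271.5), np.float64(260.7)] [318.3915 223.6712]
1.5 [np.float64(265.6), np.float64(253.7)] [318.3915 223.6712]
1.57 [np.float64(261.1), np.float64(248.6)] [318.3915 223.6712]
1.65 [np.float64(255.6), np.float64(242.4)] [318.3915 223.6712]
1.75 [np.float64(248.3), np.float64(234.5)] [318.3915 223.6712]
```

Scaled: 10 cm / 50 = 0.2, 8 cm / 50 = 0.16.

{"name": "servo_tool", "arguments": {"moves": [[-0.02, 0, 0, 0], [-0.04, 0, 0, 0], [-0.04, 0, 0.04, 0], [-0.04, 0, 0.1, 0], [-0.04, 0, 0.16, 0], [-0.02, 0, 0.2, 0], [0, 0, 0.2, 0], [0.01, 0, 0.2, 0], [0.01, 0, 0.2, 0], [0.01, 0, 0.2, 0]], "claw": 1}}

```text
time: 11.5
ee_pos: [0.5311, -0.0674, 0.3033]
tcp_rot: [-180.0, 0.1, 2.5]
wrist_force: [-0.3, 0.4, 0.2]
opening: 0.0003
grasp_force: 0.0
```

```bash
python3 - <<'E'
from m import *
o=get_obs();print(o['ee_pos'],o['wrist_force'],o['time'])
im=camera('wrist')[:,:,::-1];cv2.imwrite('pics/w7.png',im);pickle.dump(o,open('w7.pkl','wb'))
o,im,C,c,b=meas(7);print(b)
u=np.array([np.cos(.045),np.sin(.045),0])
cap=np.array([.5427,-.0665,.158])
for th in(1.2,1.3,1.4,1.5,1.57,1.65,1.75):
    H=cap+u*-.002+[0,0,.0265]
    a=-u*np.cos(th)+np.array([0,0,np.sin(th)]);n=u*np.sin(th)+np.array([0,0,np.cos(th)])
    print(th,[proj(C,H+a*.034+n*s)[1].round(1) for s in(-.003,.003)],proj(C,H))
cv2.imwrite('pics/c7.png',cv2.resize(im[60:260,220:460],None,fx=3,fy=3,interpolation=2))
E
```

```text
[ 0.5311 -0.0674  0.3033] [-0.2544  0.3668  0.158 ] 11.5
[[306. 176.]
 [330. 176.]
 [330. 197.]
 [306. 197.]]
1.2 [np.float64(211.0), np.float64(204.8)] [317.3688 179.9915]
1.3 [np.float64(207.6), np.float64(200.9)] [317.3688 179.9915]
1.4 [np.float64(203.9), np.float64(196.6)] [317.3688 179.9915]
1.5 [np.float64(199.9), np.float64(192.1)] [317.3688 179.9915]
1.57 [np.float64(196.9), np.float64(188.9)] [317.3688 179.9915]
1.65 [np.float64(193.3), np.float64(185.1)] [317.3688 179.9915]
1.75 [np.float64(188.7), np.float64(180.3)] [317.3688 179.9915]
```

View pics/c7.png

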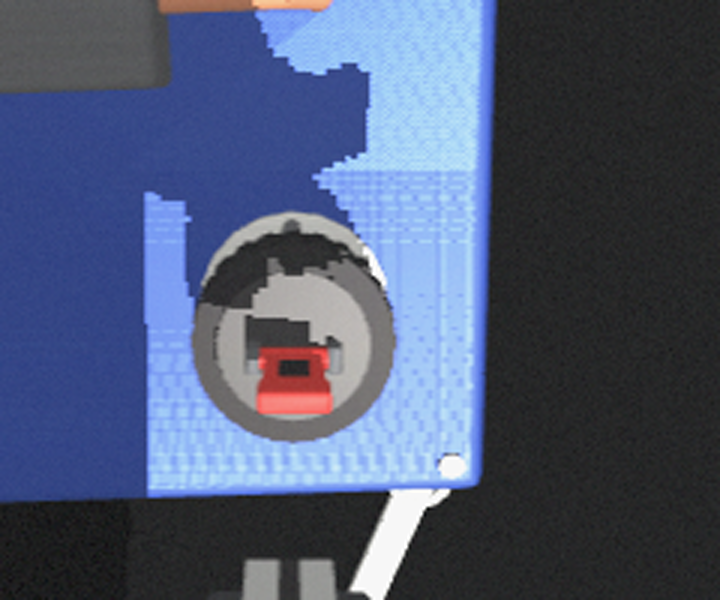

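The crop shows the lever seen end-on, with the end face at rows 392–413, so it stands at about 1.56 rad. I'll nudge it about 2 mm more so it is surely upright, still clear of the 1.75 stop.

Scaled: -9.9 cm / 50 = -0.198, -2.5 cm / 50 = -0.05.

{"name": "servo_tool", "arguments": {"moves": [[-0.04, 0, 0, 0], [-0.05, 0, -0.04, 0], [-0.05, 0, -0.1, 0], [-0.05, 0, -0.16, 0], [-0.05, 0, -0.198, 0], [-0.05, 0, -0.198, 0], [-0.03, 0, -0.198, 0], [-0.018, 0, -0.198, 0], [-0.012, 0, -0.198, 0], [-0.009, 0, -0.198, 0], [-0.006, 0, -0.198, 0], [-0.006, 0, -0.198, 0], [-0.006, 0, -0.198, 0]]}}

```text
time: 12.63
ee_pos: [0.5289, -0.0674, 0.2057]
tcp_rot: [180.0, -0.0, 2.5]
wrist_force: [-2.1, -0.2, 2.0]
opening: 0.0003
grasp_force: 1.3
```

Scaled: 10 cm / 50 = 0.2, 8 cm / 50 = 0.16.

{"name": "servo_tool", "arguments": {"moves": [[-0.02, 0, 0, 0], [-0.044, 0, 0, 0], [-0.044, 0, 0.04, 0], [-0.044, 0, 0.1, 0], [-0.044, 0, 0.16, 0], [-0.02, 0, 0.2, 0], [0, 0, 0.2, 0], [0.006, 0, 0.2, 0], [0.006, 0, 0.2, 0], [0.006, 0, 0.2, 0]], "claw": 0}}

```text
time: 13.47
ee_pos: [0.531, -0.0673, 0.3043]
tcp_rot: [-180.0, 0.1, 2.5]
wrist_force: [0.2, 0.3, 1.2]
opening: 0.0853
grasp_force: 0.0
```

```bash
python3 - <<'E'
from m import *
o=get_obs();print(o['ee_pos'],o['tcp_rot'],o['wrist_force'],o['time'],o['opening'])
im=camera('wrist')[:,:,::-1];cv2.imwrite('pics/w8.png',im);pickle.dump(o,open('w8.pkl','wb'))
o,im,C,c,b=meas(8);print(b)
u=np.array([np.cos(.045),np.sin(.045),0])
cap=np.array([.5427,-.0665,.158])
for th in(1.5,1.57,1.65,1.75):
    H=cap+u*-.002+[0,0,.0265]
    a=-u*np.cos(th)+np.array([0,0,np.sin(th)]);n=u*np.sin(th)+np.array([0,0,np.cos(th)])
    print(th,[proj(C,H+a*.034+n*s)[1].round(1) for s in(-.003,.003)],proj(C,H))
# cap silhouette extents: non-blue pixels in each row around the cap
h=cv2.cvtColor(im,cv2.COLOR_BGR2HSV);nb=~((h[...,0]>95)&(h[...,0]<130)&(h[...,1]>60))
for r in range(150,212,6):
    row=nb[r,250:380];i=np.flatnonzero(row); i=i[(i>20)&(i<120)]
    # run containing col 317
    l=67
    while row[l]and l>0:l-=1
    q=67
    while row[q]and q<129:q+=1
    print(r,l+251,q+249,(l+q)/2+250,onz(C,(l+250.5,r),.18)[:2],onz(C,(q+249.5,r),.18)[:2])
col=nb[:,317];
r=185
while col[r]:r+=1
print('near edge',r,onz(C,(317,r-.5),.18))
E
```

```text
[ 0.531  -0.0673  0.3043] [-179.9813    0.1017    2.4533] [0.1927 0.3201 1.2398] 13.4667 0.0852813357141358
[[306. 175.]
 [330. 175.]
 [330. 190.]
 [306. 190.]]
1.5 [np.float64(199.4), np.float64(191.7)] [317.377  179.6469]
1.57 [np.float64(196.4), np.float64(188.5)] [317.377  179.6469]
1.65 [np.float64(192.9), np.float64(184.7)] [317.377  179.6469]
1.75 [np.float64(188.3), np.float64(179.9)] [317.377  179.6469]
150 289 347 318.0 [ 0.5631 -0.0424] [ 0.5652 -0.0897]
156 288 348 318.0 [ 0.5582 -0.0417] [ 0.5603 -0.0909]
162 286 349 317.5 [ 0.5532 -0.0401] [ 0.5554 -0.0921]
168 285 350 317.5 [ 0.5481 -0.0394] [ 0.5505 -0.0933]
174 284 351 317.5 [ 0.543  -0.0386] [ 0.5455 -0.0945]
180 285 350 317.5 [ 0.538  -0.0395] [ 0.5403 -0.094 ]
186 287 348 317.5 [ 0.5329 -0.0413] [ 0.5351 -0.0928]
192 291 345 318.0 [ 0.5278 -0.0447] [ 0.5298 -0.0906]
198 296 339 317.5 [ 0.5227 -0.049 ] [ 0.5243 -0.086 ]
204 305 329 317.0 [ 0.5176 -0.0567] [ 0.5185 -0.0779]
210 318 316 317.0 [ 0.5127 -0.068 ] [ 0.5126 -0.0671]
near edge 207 [ 0.5158 -0.0674  0.18  ]
```

Scaled: -15.2 cm / 50 = -0.304, 1.25 cm / 50 = 0.025.

{"name": "servo_tool", "arguments": {"moves": [[0.012, 0.0014, 0, 0], [0.025, 0.0014, -0.02, 0], [0.025, 0.0014, -0.06, 0], [0.025, 0.0014, -0.1, 0], [0.025, 0.0014, -0.14, 0], [0.025, 0.0014, -0.18, 0], [0.025, 0.0014, -0.21, 0], [0.025, 0.0014, -0.24, 0], [0.025, 0.0014, -0.26, 0], [0.025, 0.0014, -0.28, 0], [0.025, 0.0014, -0.292, 0], [0.025, 0.0014, -0.304, 0], [0.025, 0.0014, -0.304, 0], [0.025, 0.0014, -0.304, 0]]}}

```text
time: 14.68
ee_pos: [0.5443, -0.0667, 0.1535]
tcp_rot: [180.0, -0.0, 2.5]
wrist_force: [-0.0, -0.5, 0.5]
opening: 0.0855
grasp_force: 0.0
```

{"name": "servo_tool", "arguments": {"moves": [[0, 0, 0, 0], [0, 0, 0, 0], [0, 0, 0, 0], [0, 0, 0, 0], [0, 0, 0, 0], [0, 0, 0, 0]], "claw": 0.28}}

```text
time: 15.18
ee_pos: [0.5443, -0.0667, 0.1534]
tcp_rot: [180.0, -0.0, 2.4]
wrist_force: [-0.4, 0.2, 0.0]
opening: 0.0619
grasp_force: 0.0
```

Scaled: -0.2 cm / 50 = -0.004, -0.1 cm / 50 = -0.002.

{"name": "servo_tool", "arguments": {"moves": [[0, 0, -0.002, 0], [0, 0, -0.004, 0], [0, 0, -0.004, 0], [0, 0, -0.004, 0]]}}

```text
time: 15.52
ee_pos: [0.5441, -0.0667, 0.1512]
tcp_rot: [-180.0, 0.0, 2.5]
wrist_force: [0.9, 0.6, -0.4]
opening: 0.0614
grasp_force: 0.0
```

{"name": "servo_tool", "arguments": {"moves": [[0, 0, 0, 0], [0, 0, 0, 0], [0, 0, 0, 0], [0, 0, 0, 0], [0, 0, 0, 0], [0, 0, 0, 0]], "claw": 0.36, "force": 40}}

```text
time: 16.02
ee_pos: [0.5442, -0.0669, 0.1515]
tcp_rot: [180.0, -0.0, 2.4]
wrist_force: [-0.6, -2.9, 4.1]
opening: 0.0551
grasp_force: 28.4
```

Scaled: -0.04 cm / 50 = -0.0008.

{"name": "servo_tool", "arguments": {"moves": [[0, -0.0008, 0, 0], [0, -0.0008, 0, 0], [0, -0.0008, 0, 0], [0, -0.0008, 0, 0], [0, -0.0008, 0, 0]], "claw": 0.5, "force": 45}}

```text
time: 16.43
ee_pos: [0.5442, -0.0669, 0.1514]
tcp_rot: [-180.0, -0.0, 2.5]
wrist_force: [-0.5, 1.1, 3.7]
opening: 0.0548
grasp_force: 46.7
```

{"name": "servo_tool", "arguments": {"moves": [[0, 0, -0.0006, 0], [0, 0, -0.0012, 0], [0, 0, -0.0018, 0], [0, 0, -0.0024, 0], [0, 0, -0.003, 0], [0, 0, -0.003, 0]]}}

```text
time: 16.93
ee_pos: [0.5443, -0.0669, 0.1498]
tcp_rot: [-180.0, -0.0, 2.5]
wrist_force: [-1.5, 2.8, 5.0]
opening: 0.0551
grasp_force: 46.9
```

Scaled: -0.09 cm / 50 = -0.0018, 0.02 cm / 50 = 0.0004.

{"name": "servo_tool", "arguments": {"moves": [[0, 0.0002, -0.0006, 0], [0, 0.0004, -0.0012, 0], [0, 0.0004, -0.0018, 0], [0, 0.0004, -0.0018, 0]]}}

```text
time: 17.27
ee_pos: [0.5443, -0.0669, 0.1489]
tcp_rot: [180.0, -0.0, 2.4]
wrist_force: [-1.0, 1.3, 5.5]
opening: 0.0547
grasp_force: 46.9
```

Scaled: -0.08 cm / 50 = -0.0016, -0.06 cm / 50 = -0.0012.

{"name": "servo_tool", "arguments": {"moves": [[0, 0, -0.0006, 0], [0, 0, -0.0012, 0], [0, 0, -0.0016, 0], [0, 0, -0.0016, 0]]}}

```text
time: 17.6
ee_pos: [0.5443, -0.067, 0.1482]
tcp_rot: [180.0, -0.0, 2.4]
wrist_force: [-2.8, 0.6, 5.9]
opening: 0.0546
grasp_force: 46.9
```

{"name": "servo_tool", "arguments": {"moves": [[-0.0006, 0, -0.0006, 0], [-0.001, 0, -0.0012, 0], [-0.001, 0, -0.0018, 0], [-0.001, 0, -0.0018, 0]]}}

```text
time: 17.93
ee_pos: [0.5443, -0.067, 0.1475]
tcp_rot: [180.0, -0.1, 2.5]
wrist_force: [-0.4, 0.8, 5.4]
opening: 0.0545
grasp_force: 46.9
```

Scaled: -0.08 cm / 50 = -0.0016, -0.06 cm / 50 = -0.0012.

{"name": "servo_tool", "arguments": {"moves": [[0, 0, -0.0006, 0], [0, 0, -0.0012, 0], [0, 0, -0.0016, 0], [0, 0, -0.0016, 0]]}}

```text
time: 18.27
ee_pos: [0.5442, -0.0669, 0.1468]
tcp_rot: [180.0, -0.1, 2.4]
wrist_force: [-0.2, 2.1, 6.1]
opening: 0.0548
grasp_force: 46.9
```

Scaled: -0.08 cm / 50 = -0.0016, -0.06 cm / 50 = -0.0012.

{"name": "servo_tool", "arguments": {"moves": [[0, 0.0002, -0.0006, 0], [0, 0.0004, -0.0012, 0], [0, 0.0004, -0.0016, 0], [0, 0.0004, -0.0016, 0]]}}

```text
time: 18.6
ee_pos: [0.5443, -0.067, 0.1462]
tcp_rot: [180.0, -0.1, 2.4]
wrist_force: [-0.8, 0.5, 7.2]
opening: 0.0548
grasp_force: 47.1
```

Scaled: -0.06 cm / 50 = -0.0012, -0.03 cm / 50 = -0.0006.

{"name": "servo_tool", "arguments": {"moves": [[0, 0, -0.0006, 0], [0, 0, -0.0012, 0], [0, 0, -0.0012, 0], [0, 0, -0.0012, 0]]}}

```text
time: 18.93
ee_pos: [0.5443, -0.067, 0.146]
tcp_rot: [180.0, -0.1, 2.4]
wrist_force: [-0.9, 0.3, 9.7]
opening: 0.0547
grasp_force: 47.5
```

Bottomed: 9.7 N with hardly any more travel. Now I turn it anticlockwise slowly.

Scaled: 0.18 rad / 6.2832 = 0.0286.

{"name": "servo_tool", "arguments": {"moves": [[0, 0, 0, 0.0048], [0, 0, 0, 0.0095], [0, 0, 0, 0.0159], [0, 0, 0, 0.0223], [0, 0, 0, 0.0286]]}}

```text
time: 19.35
ee_pos: [0.5442, -0.0667, 0.1459]
tcp_rot: [180.0, -0.1, 12.9]
wrist_force: [-2.4, 1.6, 9.1]
opening: 0.0548
grasp_force: 47.4
```

Scaled: -0.01 cm / 50 = -0.0002, 0.24 rad / 6.2832 = 0.0382.

{"name": "servo_tool", "arguments": {"moves": [[0, 0, 0, 0.0064], [0, 0, 0, 0.0127], [-0.0002, 0, 0, 0.0191], [-0.0002, 0, 0, 0.0255], [-0.0002, 0, 0, 0.0318], [-0.0002, 0, 0, 0.0382]]}}

```text
time: 19.85
ee_pos: [0.5442, -0.0667, 0.146]
tcp_rot: [179.9, -0.1, 26.6]
wrist_force: [-1.9, 1.3, 9.3]
opening: 0.0548
grasp_force: 47.4
```

```bash
python3 -c "
from workcell import *
o=get_obs();print(o['torque'],o['wrist_force'],o['ee_pos'],o['tcp_rot'])"
```

```text
[ 0.16941946  0.26463654 -0.08295408] [-1.88212319  1.26334451  9.31662278] [ 0.54418959 -0.06672597  0.14595373] [ 1.79941807e+02 -9.86787748e-02  2.66209855e+01]
```

Scaled: 0.5 rad / 6.2832 = 0.0796.

{"name": "servo_tool", "arguments": {"moves": [[0, 0, 0, 0.008], [0, 0, 0, 0.0159], [0, 0, 0, 0.0239], [0, 0, 0, 0.0318], [0, 0, 0, 0.0398], [0, 0, 0, 0.0477], [0, 0, 0, 0.0557], [0, 0, 0, 0.0637], [0, 0, 0, 0.0716], [0, 0, 0, 0.0796]]}}

```text
time: 20.68
ee_pos: [0.5438, -0.0664, 0.1459]
tcp_rot: [180.0, -0.1, 55.3]
wrist_force: [-3.1, 4.3, 10.8]
opening: 0.0543
grasp_force: 47.5
```

Scaled: 0.18 cm / 50 = 0.0036, 0.15 cm / 50 = 0.003, 0.3 rad / 6.2832 = 0.0477.

{"name": "servo_tool", "arguments": {"moves": [[0, 0, 0.0006, 0.008], [0, 0, 0.0012, 0.0159], [0, 0, 0.0018, 0.0239], [0, 0, 0.0024, 0.0318], [0, 0, 0.003, 0.0398], [0, 0, 0.0036, 0.0477]]}}

```text
time: 21.18
ee_pos: [0.543, -0.0663, 0.1466]
tcp_rot: [-179.9, -0.0, 72.5]
wrist_force: [-5.3, 4.5, 4.9]
opening: 0.055
grasp_force: 46.9
```

Scaled: 0.15 cm / 50 = 0.003, 0.06 cm / 50 = 0.0012, 0.05 rad / 6.2832 = 0.008.

{"name": "servo_tool", "arguments": {"moves": [[-0.001, 0.0008, 0.0006, 0.008], [-0.0016, 0.0014, 0.0012, 0.0159], [-0.002, 0.0016, 0.0018, 0.0239], [-0.002, 0.0016, 0.0024, 0.0318], [-0.002, 0.0016, 0.003, 0.0398]]}}

```text
time: 21.6
ee_pos: [0.5423, -0.0657, 0.1482]
tcp_rot: [-180.0, -0.0, 86.8]
wrist_force: [-3.3, 1.3, 4.9]
opening: 0.0547
grasp_force: 46.9
```

Scaled: 0.2 cm / 50 = 0.004, 0.18 cm / 50 = 0.0036, 0.3 rad / 6.2832 = 0.0477.

{"name": "servo_tool", "arguments": {"moves": [[-0.0008, 0.0002, 0.0006, 0.0095], [-0.0012, 0.0004, 0.0012, 0.0191], [-0.0012, 0.0004, 0.002, 0.0286], [-0.0012, 0.0004, 0.0028, 0.0382], [-0.0012, 0.0004, 0.0036, 0.0477], [-0.0012, 0.0004, 0.004, 0.0477]]}}

```text
time: 22.1
ee_pos: [0.5415, -0.0656, 0.1498]
tcp_rot: [-179.9, -0.0, 104.0]
wrist_force: [-3.8, 1.5, 1.7]
opening: 0.055
grasp_force: 46.9
```

Scaled: 0.4 cm / 50 = 0.008, 0.3 cm / 50 = 0.006.

{"name": "servo_tool", "arguments": {"moves": [[0, 0, 0.002, 0], [0, 0, 0.004, 0], [0, 0, 0.006, 0], [0, 0, 0.008, 0], [0, 0, 0.008, 0]]}}

```text
time: 22.52
ee_pos: [0.5416, -0.0656, 0.154]
tcp_rot: [-179.9, -0.0, 103.8]
wrist_force: [-5.8, 1.8, 2.0]
opening: 0.0547
grasp_force: 47.5
```

Scaled: 0.5 cm / 50 = 0.01, -0.12 cm / 50 = -0.0024.

{"name": "servo_tool", "arguments": {"moves": [[-0.0012, 0.0004, 0, 0], [-0.0024, 0.0008, 0, 0], [-0.0024, 0.0008, 0.002, 0], [-0.0024, 0.0008, 0.006, 0], [-0.0024, 0.0008, 0.01, 0]]}}

```text
time: 22.93
ee_pos: [0.5409, -0.0653, 0.1593]
tcp_rot: [-180.0, -0.0, 103.9]
wrist_force: [1.0, 0.5, -0.8]
opening: 0.0547
grasp_force: 47.6
```

Scaled: 0.9 cm / 50 = 0.018, 0.6 cm / 50 = 0.012.

{"name": "servo_tool", "arguments": {"moves": [[-0.001, 0, 0.004, 0], [-0.001, 0, 0.008, 0], [-0.001, 0, 0.012, 0], [-0.001, 0, 0.018, 0], [-0.001, 0, 0.018, 0]]}}

```text
time: 23.35
ee_pos: [0.5405, -0.0653, 0.1689]
tcp_rot: [180.0, 0.0, 103.9]
wrist_force: [0.2, 0.2, -2.2]
opening: 0.0549
grasp_force: 47.7
```

The cap is free: the load is only its weight. I carry it over the tray.

Scaled: 37 cm / 50 = 0.74, -6.8 cm / 50 = -0.136.

{"name": "servo_tool", "arguments": {"moves": [[0, 0, 0.03, 0], [0, 0, 0.07, 0], [0, 0, 0.11, 0], [0, 0, 0.15, 0], [0, 0.02, 0.18, 0], [-0.01, 0.07, 0.19, 0], [-0.02, 0.13, 0.19, 0], [-0.03, 0.19, 0.19, 0], [-0.04, 0.25, 0.19, 0], [-0.05, 0.31, 0.19, 0], [-0.06, 0.37, 0.19, 0], [-0.07, 0.43, 0.19, 0], [-0.08, 0.49, 0.19, 0], [-0.09, 0.55, 0.19, 0], [-0.1, 0.61, 0.19, 0], [-0.11, 0.66, 0.19, 0], [-0.12, 0.7, 0.19, 0], [-0.128, 0.73, 0.19, 0], [-0.136, 0.74, 0.19, 0], [-0.136, 0.74, 0.19, 0]]}}

```text
time: 25.02
ee_pos: [0.4717, 0.3055, 0.2631]
tcp_rot: [-180.0, 0.0, 104.0]
wrist_force: [0.2, 0.0, -1.0]
opening: 0.055
grasp_force: 48.1
```

{"name": "servo_tool", "arguments": {"moves": [[0, 0, 0, 0], [0, 0, 0, 0], [0, 0, 0, 0]]}}

```text
time: 25.27
ee_pos: [0.4727, 0.3038, 0.2635]
tcp_rot: [180.0, 0.0, 103.8]
wrist_force: [0.6, -0.3, -1.6]
opening: 0.0549
grasp_force: 48.1
```

```bash
python3 - <<'E'
from m import *
o=get_obs();print(o['ee_pos'],o['tcp_rot'],o['wrist_force'],o['time'],o['opening'],o['grasp_force'])
im=camera('wrist')[:,:,::-1];cv2.imwrite('pics/w9.png',im);pickle.dump(o,open('w9.pkl','wb'))
s=camera('scene')[:,:,::-1];cv2.imwrite('pics/s9.png',s)
C=cam('wrist',o)
print([proj(C,p).round() for p in [(.4726,.3569,.016),(.5558,.45,.016),(.39,.45,.016),(.39,.265,.016),(.5558,.265,.016)]])
cv2.imwrite('pics/c9.png',np.hstack([cv2.resize(im,(480,300)),cv2.resize(s[150:240,330:426],(320,300),interpolation=2)]))
E
```

```text
[0.4727 0.3038 0.2635] [179.9822   0.0035 103.7998] [ 0.5734 -0.2721 -1.5666] 25.2667 0.054914879134330234 48.11769270127115
[array([325., 114.]), array([422.,  46.]), array([270.,   4.]), array([240., 173.]), array([372., 204.])]
```

View pics/c9.png

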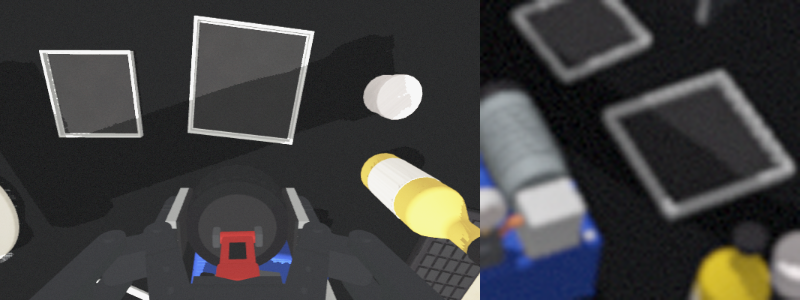

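The wrist view shows the cap held with its lever up. The large tray is clear ahead, with corners at about (260,21), (417,44), (388,191) and (252,173) in full-picture pixels.

```bash
python3 - <<'E'
from m import *
o=pickle.load(open('w9.pkl','rb'));im=cv2.imread('pics/w9.png');C=cam('wrist',o);T=cam('top')
def quad(im,x0,x1,y0,y1):
    h=cv2.cvtColor(im,cv2.COLOR_BGR2HSV);m=(h[...,2]>115)&(h[...,1]<80);k=np.zeros_like(m);k[y0:y1,x0:x1]=m[y0:y1,x0:x1]
    c=cv2.convexHull(big(k)[0]);e=.02*cv2.arcLength(c,True);return cv2.approxPolyDP(c,e,True).reshape(-1,2).astype(float)
a=quad(im,235,440,10,205);t=quad(cv2.imread('pics/top0.png'),190,265,185,250)
print(a,t)
ga=np.array([onz(C,p,.016) for p in a]);gt=np.array([onz(T,p,.016) for p in t])
print(ga,ga.mean(0),np.linalg.norm(ga-np.roll(ga,1,0),axis=1));print(gt.mean(0))
for i,p in enumerate(ga):
    j=np.argmin(np.linalg.norm(gt-p,axis=1));print(tri([C,T],[a[i],t[j]]))
E
```

```text
[[258.  21.]
 [419.  42.]
 [389. 192.]
 [250. 176.]] [[248. 190.]
 [252. 239.]
 [203. 243.]
 [200. 195.]]
[[0.381  0.4314 0.016 ]
 [0.5512 0.4527 0.016 ]
 [0.5715 0.285  0.016 ]
 [0.4028 0.2644 0.016 ]] [0.4766 0.3584 0.016 ] [0.1685 0.1715 0.1689 0.17  ]
[0.4727 0.3576 0.016 ]
(array([0.3797, 0.4323, 0.0094]), [np.float64(0.10501924049437251), np.float64(0.10501924049444356)])
(array([0.544 , 0.4471, 0.0385]), [np.float64(2.161445136055201), np.float64(2.16144513605505)])
(array([0.5692, 0.2852, 0.0185]), [np.float64(1.6296401953142354), np.float64(1.6296401953141653)])
(array([0.3999, 0.2632, 0.0095]), [np.float64(2.1499657669103946), np.float64(2.149965766910292)])
```

{"name": "servo_tool", "arguments": {"moves": [[0.003, 0.05, 0, 0], [0.006, 0.09, -0.02, 0], [0.006, 0.108, -0.06, 0], [0.006, 0.108, -0.12, 0], [0.006, 0.108, -0.18, 0], [0.006, 0.108, -0.24, 0], [0.006, 0.108, -0.3, 0], [0.006, 0.108, -0.36, 0], [0.006, 0.108, -0.41, 0], [0.006, 0.108, -0.45, 0], [0.006, 0.108, -0.472, 0], [0.006, 0.108, -0.484, 0], [0.006, 0.108, -0.484, 0], [0.006, 0.108, -0.484, 0]]}}

```text
time: 26.53
ee_pos: [0.4759, 0.3589, 0.0224]
tcp_rot: [179.9, -0.0, 103.9]
wrist_force: [0.1, 0.1, -0.8]
opening: 0.0542
grasp_force: 48.2
```

Scaled: -1.5 cm / 50 = -0.03, -1.4 cm / 50 = -0.028.

{"name": "servo_tool", "arguments": {"moves": [[0, 0, -0.004, 0], [0, 0, -0.008, 0], [0, 0, -0.012, 0], [0, 0, -0.016, 0], [0, 0, -0.02, 0], [0, 0, -0.024, 0], [0, 0, -0.028, 0], [0, 0, -0.03, 0], [0, 0, -0.03, 0]]}}

```text
time: 27.28
ee_pos: [0.4752, 0.3586, 0.0059]
tcp_rot: [-180.0, 0.0, 103.9]
wrist_force: [0.0, 0.7, -0.8]
opening: 0.0549
grasp_force: 48.2
```

Scaled: -0.4 cm / 50 = -0.008, -0.3 cm / 50 = -0.006.

{"name": "servo_tool", "arguments": {"moves": [[0, 0, -0.002, 0], [0, 0, -0.004, 0], [0, 0, -0.006, 0], [0, 0, -0.008, 0], [0, 0, -0.008, 0]]}}

```text
time: 27.7
ee_pos: [0.4752, 0.3587, 0.0021]
tcp_rot: [-180.0, 0.0, 103.9]
wrist_force: [-0.3, 0.7, -1.2]
opening: 0.0547
grasp_force: 48.2
```

Scaled: -0.2 cm / 50 = -0.004, -0.15 cm / 50 = -0.003.

{"name": "servo_tool", "arguments": {"moves": [[0, 0, -0.001, 0], [0, 0, -0.002, 0], [0, 0, -0.003, 0], [0, 0, -0.004, 0], [0, 0, -0.004, 0]]}}

```text
time: 28.12
ee_pos: [0.4754, 0.3587, 0.0003]
tcp_rot: [180.0, -0.0, 103.9]
wrist_force: [-0.1, 0.6, -1.3]
opening: 0.0546
grasp_force: 48.3
```

{"name": "servo_tool", "arguments": {"moves": [[0, 0, -0.001, 0], [0, 0, -0.002, 0], [0, 0, -0.003, 0], [0, 0, -0.003, 0], [0, 0, -0.003, 0]]}}

```text
time: 28.53
ee_pos: [0.4754, 0.3588, 0.0002]
tcp_rot: [180.0, -0.0, 103.9]
wrist_force: [-3.4, -2.8, 9.9]
opening: 0.0546
grasp_force: 54.6
```

Scaled: -0.1 cm / 50 = -0.002, -0.05 cm / 50 = -0.001.

{"name": "servo_tool", "arguments": {"moves": [[0, 0, -0.001, 0], [0, 0, -0.002, 0], [0, 0, -0.002, 0], [0, 0, -0.002, 0]]}}

```text
time: 28.87
ee_pos: [0.4754, 0.3588, 0.0001]
tcp_rot: [179.9, -0.0, 103.9]
wrist_force: [-6.5, -5.8, 17.7]
opening: 0.0552
grasp_force: 58.8
```

Contact with the tray floor. I'll ease the command back up to unload, then release gently.

Scaled: 0.22 cm / 50 = 0.0044, 0.12 cm / 50 = 0.0024.

{"name": "servo_tool", "arguments": {"moves": [[0, 0, 0.0024, 0], [0, 0, 0.0044, 0], [0, 0, 0.0044, 0], [0, 0, 0.0044, 0]]}}

```text
time: 29.2
ee_pos: [0.4755, 0.3588, 0.0002]
tcp_rot: [180.0, -0.0, 103.9]
wrist_force: [-0.2, -0.3, 4.4]
opening: 0.0545
grasp_force: 51.3
```

{"name": "servo_tool", "arguments": {"moves": [[0, 0, 0, 0], [0, 0, 0, 0], [0, 0, 0, 0], [0, 0, 0, 0], [0, 0, 0, 0], [0, 0, 0, 0]], "claw": 0.2}}

```text
time: 29.7
ee_pos: [0.4753, 0.3587, -0.0001]
tcp_rot: [-180.0, 0.0, 103.9]
wrist_force: [0.6, 0.4, -0.4]
opening: 0.0683
grasp_force: 0.0
```

Scaled: 24 cm / 50 = 0.48, 23 cm / 50 = 0.46.

{"name": "servo_tool", "arguments": {"moves": [[0, 0, 0.01, 0], [0, 0, 0.03, 0], [0, 0, 0.06, 0], [0, 0, 0.1, 0], [0, 0, 0.15, 0], [0, 0, 0.2, 0], [0, 0, 0.26, 0], [0, 0, 0.32, 0], [0, 0, 0.38, 0], [0, 0, 0.42, 0], [0, -0.06, 0.46, 0], [0, -0.12, 0.48, 0], [0, -0.12, 0.48, 0], [0, -0.12, 0.48, 0], [0, -0.12, 0.48, 0]]}}

```text
time: 30.95
ee_pos: [0.4754, 0.2988, 0.2404]
tcp_rot: [180.0, -0.0, 103.8]
wrist_force: [0.9, -1.1, -0.6]
opening: 0.0686
grasp_force: 0.0
```

```bash
python3 - <<'E'
from m import *
o=get_obs();print(o['ee_pos'],o['tcp_rot'],o['time'],o['wrist_force'])
im=camera('wrist')[:,:,::-1];cv2.imwrite('pics/w10.png',im);pickle.dump(o,open('w10.pkl','wb'))
s=camera('scene')[:,:,::-1]
C=cam('wrist',o);print([proj(C,p).round() for p in [(.476,.3585,.026),(.476,.3585,.004)]])
cv2.imwrite('pics/c10.png',np.hstack([cv2.resize(im[:240,200:440],(400,400),interpolation=2),cv2.resize(s[140:260,270:430],(400,300),interpolation=2).repeat(1,0) if 0 else cv2.resize(s[140:260,280:430],(400,400),interpolation=2)]))
E
```

```text
[0.4754 0.2988 0.2404] [179.962   -0.026  103.8419] 30.95 [ 0.8999 -1.0701 -0.6163]
[array([328., 110.]), array([328., 109.])]
```

View pics/c10.png

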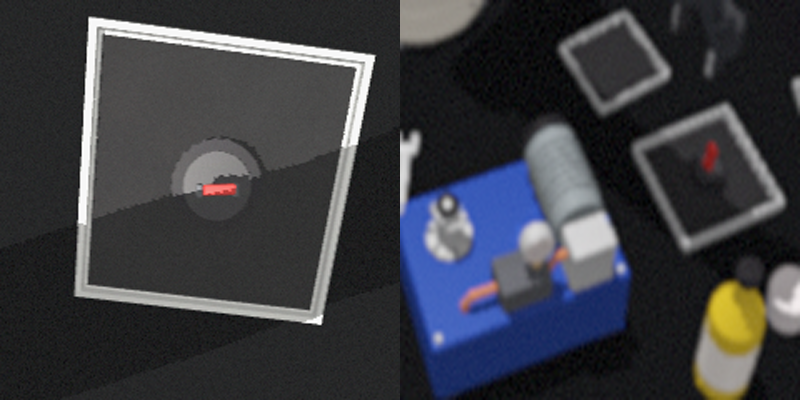

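The cap sits flat in the middle of the tray (crop (217,182)) with its lever upright, and the neck is open. The robot is clear of everything, so I hand it in.

```bash
python3 -c "
from workcell import *
print(job_done())"
```

```text
the job is handed in; nothing more can be done
None
```

The vent lever is raised fully upright, the filler cap is unscrewed, lifted off and released right way up in the middle of the 170 mm parts tray, and the job is handed in at about 31 s of robot time; the lever needed two extra pushes after slipping in the grip, and the set-down briefly pressed the tray floor with about 18 N.

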